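# Sweep the brass parts into the trough

### The arm

A 6-joint arm with a two-finger parallel gripper is mounted at the origin on a cart in front of the work surface, level with it; the furniture and walls round the work are solid. World frame = base frame: x ahead of the robot, y to its left, z up, the work surface at z = 0. Lengths are in mm, angles in rad, forces in N, time in s.
With the tool pointing down it reaches from about 325 to 1000 mm from the base axis. Payload 5.1 kg.
Tool frame: the origin (TCP) lies at the very end of the fingers, on their centre line; the grasp point (between the pads) lies 19 mm behind it; z points along the fingers, y is the line along which they close (so a half turn about z gives the same grasp; the last joint's range is limited). The gripper opens to 85 mm and grips with 20 to 120 N. Pads are 22 mm wide; open, the fingers measure 114 mm over their backs; the gripper's body (76 mm by 85 mm) begins 54 mm behind the grasp point. The pads swing forward as they close: fully open they stand 13 mm farther back than shut.
Start: joints at [-1.2, 0.124, 1.65, -0, 1.367, -0.083], TCP at [284.917, -584.215, 231.322] pointing down, gripper open.
Joint ranges: [-2.61, 2.61], [-1.02, 2.33], [0.03, 2.71], [-1.35, 4.49], [0.32, 2.68], [-2.91, 2.91]. Speed limits (rad/s): [2.57, 2.57, 3.14, 3.14, 3.14, 3.14].

### API

Orientations are given as a unit quaternion [x, y, z, w].
In Python, from cell import readout, viewer, bot gives the robot as it stands.
- The arm moves only by the tool servo_tool, never from a script. Its argument "deltas" is a list that holds one entry, the list of rows, each a list of 7 numbers: the shift along the tool's x, y, z in m, then the turn, a rotation vector about the tool's x, y, z in degrees, then the opening in per cent of the stroke, from 0 (shut) to 100 (fully open). In form: [[[x, y, z, rx, ry, rz, gripper], ...]]. A call has 1 to 20 rows; each row shifts and turns the commanded pose from where the row before left it, along the tool's axes as they then stand; what a row does not reach is not made up. A row lasts 1/12 s, in which the tool goes at most 41.7 mm and 7.16 degrees, less where a joint would pass 70% of its speed; a pose out of reach is approached as far as the arm can. A call is refused whole if a number of a shift passes 0.0417 or a number of a turn 7.16, either way. A call with a gripper value outside its range is refused whole. The fingers move at their own pace and stop on an object; the grip force is fixed at half the most. Time passes only in rows, so rows that do not move let the fingers close. It gives the time, the measured TCP pose, the force, the opening and the grip force at its end, in the units of the state.
- readout.state(): the state, without advancing time (a new reading comes with each control period).
- viewer.grab_frame(name): name is "scene" or "top"; returns the picture (400x640x3 uint8, red, green, blue); there is no depth.
- viewer.calibration(name): a dict with "fx", "fy", "cx", "cy" (pixels), "R" (3x3) and "t" (3): a world point X has camera coordinates R X + t. Camera axes: x right, y down, z forward; pixel columns grow to the right and rows downward; lengths in mm; the calibration is good to about 2 mm. A picture is of the moment at which its call begins. calibration takes no time and is no camera call.
- bot.sign_off(): hands the job in; it is judged then, once.
The state is a dict: "t": time; "q": joint angles; "qvel": joint speeds; "tau": joint torques, N m; "tcp_pos": TCP position; "tool_rot": TCP orientation; "wrist_force": force on the tool from outside, world axes, zero at the start; "ft_torque": the same for the moment, N m; "finger_gap": opening from 0.0 (shut) to 1.0 (fully open); "grasp_force": force on a finger pad.
Only numpy, scipy, OpenCV 4.12 (cv2) and the standard library are available. Lean on these libraries where they do the work, as an engineer would, in place of code of your own. Each camera call takes 0.05 s, during which the arm holds its last target. There are 200 camera calls.

### The job

Sweep the three brass parts (two channel bars and a nozzle) across the sorting board with your closed fingertips and over its edge, so that all three drop into the metal trough and none is left on the deck. Only push them: do not pick up or lift any part. Leave the two paint pots and the wooden block standing round the board where they are.

Things in the scene. Friction and masses are not known exactly. Their poses are not given: they have to be found in the camera images.
- sweep_board: Sorting board fixed to the bench, 235 x 148 mm: flat grey deck on a plywood block, a sunken aluminium trough along its -x end (toward the robot). Origin on the bench top, x along the board away from the trough, z up. In its frame: deck top z = 36 mm, x = -50 (straight edge over the trough) to +120 mm (open end, no rail); side rails at y = +-68 mm, 6 mm thick, top z = 46 mm.
- trough (a point): Middle of the aluminium trough's floor, 80 mm toward -x from the board's origin and 4 mm above the bench (32 mm below the deck). The trough, empty at first, is 60 mm wide (board x = -110 to -50 mm) and 140 mm long (y = +-70 mm); its outer wall is 5 mm thick, top 57 mm above the bench; its ends are as high as the rails.
- bar_a: Milled brass channel bar (U section), 12 x 49 x 7 mm, 24 g, loose, lying on the deck. Origin: centre of its underside; its y axis runs along its length, z up as it lies at the start.
- bar_b: Second brass channel bar, identical to bar_a. Origin: centre of its underside; y along its length.
- nozzle: Turned brass nozzle lying on its side on the deck, 10 mm thick, 36 mm long, 16 g; loose. Origin: on its underside, in the middle of its length; y along its length. It behaves as a solid 10 x 10 mm from y = -4 to +18 mm (the shank) and does not roll; the tapered point at the -y end cannot be felt.
- green_pot: A bystander, loose: green paint pot standing upright, 26 mm across, 30 mm tall. Origin: centre of its underside. It stands on the bench left of the trough end of the board.
- beech_block: A bystander, loose: plain beech block, 34 x 62 x 26 mm, on the bench left of the trough. Origin: centre of its underside.
- cream_pot: A bystander, loose: cream paint pot standing upright, 26 mm across, 36 mm tall. Origin: centre of its underside. It stands on the bench beyond the open end of the board, its middle 155 to 175 mm from the board's origin along the board's x.
Things that resemble listed ones, but are neither listed nor needed, are in the scene too. What is shaped like the bar_b but orange is not meant.

How it is judged (in metres and radians):
At the end, for the whole second after the job is handed in: Both bars and the nozzle are at rest inside the trough, each with its origin less than 30 mm above the bench (trough floor 4 mm, deck 36 mm), lying or leaning there as it fell; the two pots and the block are within 20 mm of where they stood (x of bar_a in the frame of sweep_board between -0.112 and -0.051 m and y of bar_a in the frame of sweep_board between -0.07 and 0.07 m and z of each of bar_a, bar_b, nozzle in the frame of sweep_board below 0.03 m and linear speed of each of bar_a, bar_b, nozzle below 0.03 m/s and x of bar_b in the frame of sweep_board between -0.112 and -0.051 m and y of bar_b in the frame of sweep_board between -0.07 and 0.07 m and x of nozzle in the frame of sweep_board between -0.112 and -0.051 m and y of nozzle in the frame of sweep_board between -0.07 and 0.07 m and distance of each of green_pot, beech_block, cream_pot from where it was at the start of the episode below 0.02 m); the robot touches nothing.
It fails at once if a brass part was lifted more than 15 mm off the deck (z of any of bar_a, bar_b, nozzle in the frame of sweep_board above 0.051 m).
It fails at once if a bystander was pushed more than 20 mm or knocked over (distance of any of green_pot, beech_block, cream_pot from where it was at the start of the episode above 0.02 m or angle between any of green_pot, beech_block, cream_pot's own z axis and vertical above 0.5 rad).
It also fails if it takes over 58 s, if anything falls off the work surface, if the arm or the gripper's body presses on something with over 40 N, if the wrist force passes 120 N, or if a joint passes its speed limit or range.

## Working session

There is one attempt and no reset: what is moved stays moved. The work goes in short steps, Python scripts to look and compute and a tool call to move; the robot and the scene stay as the last step left them, time stands still between calls to the robot, and variables do not carry over. Pictures are saved under pics/ and viewed, at most 10 in all, crops included, and the job is handed in when it is done.

Besides the shell and the picture viewer there is one more tool, called after "Call:" as name(argument=value, ...), one argument or row to a line, values as JSON. servo_tool: Moves the arm, as the interface text tells. Its arguments: {"type":"object","properties":{"deltas":{"type":"array"}},"required":["deltas"]}

```bash
mkdir -p pics; python3 - <<'E'
from cell import readout, viewer, bot
import cv2
for n in("top","scene"):
    f=viewer.grab_frame(n); cv2.imwrite(f"pics/{n}0.png",f[:,:,::-1])
    print({k:(v if not hasattr(v,'tolist') else v.tolist()) for k,v in viewer.calibration(n).items()})
print(readout.state())
E
```

```text
{'fx': 396.1765141083446, 'fy': 396.1765141083446, 'cx': 320.0510125892118, 'cy': 199.33820178640195, 'R': [[-0.022456429851730676, -0.9990330933261788, -0.03779665590287773], [-0.9938855384078364, 0.02639695650188452, -0.10721351235363115], [0.10810756357479757, 0.03515791698272038, -0.9935173252497195]], 't': [-36.41351450857194, 560.7956340219912, 845.8021908970493]}
{'fx': 460.5513777097609, 'fy': 460.5513777097609, 'cx': 316.1673971090893, 'cy': 195.61816678873677, 'R': [[-0.7014401576062953, -0.7125135823906833, 0.017495719649408336], [-0.42799649218736496, 0.40146222236049606, -0.8097203756190667], [0.5699128950748231, -0.575458494529507, -0.5865550384245855]], 't': [340.3939741239732, 306.278921021661, 535.6744533725698]}
{'t': 0.1, 'q': array([-1.19959889e+00,  1.24430290e-01,  1.65153974e+00,  1.20909010e-05,
        1.36751700e+00, -8.26324518e-02]), 'qvel': array([ 0.00190797, -0.00206075, -0.00124439,  0.00029774,  0.00035031,
        0.00106554]), 'tau': array([ 8.59768152e-04, -4.24930859e+01, -3.66654754e+01, -1.29841342e-04,
        3.93198221e-03, -2.42599263e-06]), 'tcp_pos': array([ 284.72233795, -583.70347665,  230.18080084]), 'tool_rot': array([ 9.74364923e-01,  2.24971332e-01, -1.30331170e-04, -9.38200662e-04]), 'wrist_force': array([-0.08039271,  0.06736803, -0.74132989]), 'ft_torque': array([-0.03781238,  0.02170583, -0.00951838]), 'grasp_force': 0.0, 'finger_gap': 0.9980581673799713}
```

View pics/top0.png

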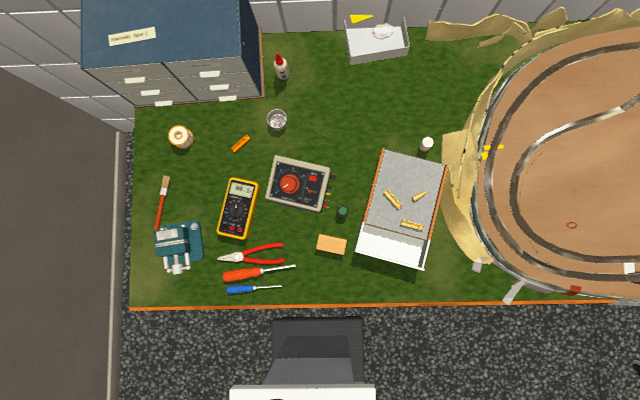

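View pics/scene0.png

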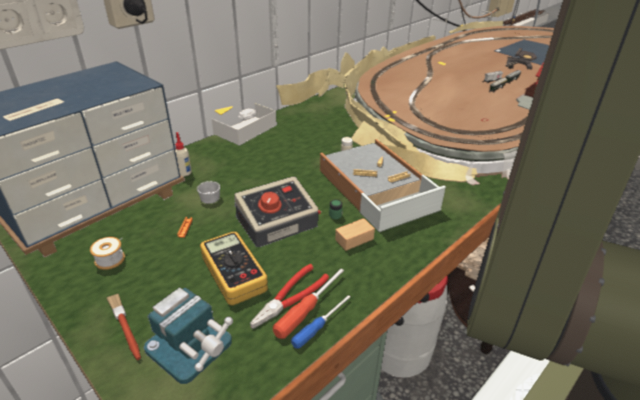

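The top view shows the board at about (400,210), with the trough at its lower end near (390,248). The three brass parts are on the deck near (393,199), (419,196) and (411,226). The orange look-alike at (240,143) is off the board and not meant. I'll enlarge a crop to confirm.

```bash
python3 - <<'E'
import cv2
f=cv2.imread("pics/top0.png")[130:275,310:470]
cv2.imwrite("pics/crop0.png",cv2.resize(f,None,fx=4.1,fy=4.1,interpolation=cv2.INTER_CUBIC)[:,:656])
E
```

```text
(no output)
```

View pics/crop0.png

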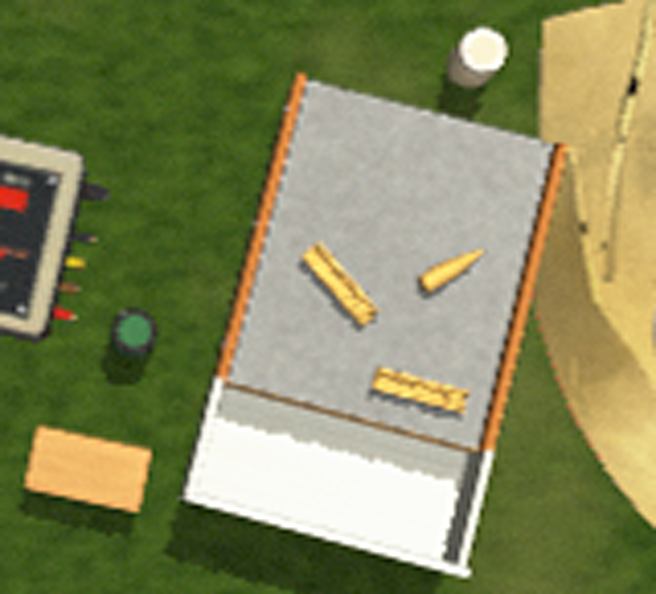

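The crop shows the bars at crop (340,285) and (420,390), and the nozzle at (450,270) with its shank at the left end. Cream pot is at (478,55), green pot at (135,335) and the block at (88,470). Next I'll fit the board frame.

```bash
cat > h.py <<'E'
import numpy as np
from cell import viewer
def ray(n,u,v,z):
    c=viewer.calibration(n);R=np.array(c["R"]);t=np.array(c["t"])
    C=-R.T@t; d=R.T@np.array([(u-c["cx"])/c["fx"],(v-c["cy"])/c["fy"],1])
    return (C+d*(z-C[2])/d[2])
def crop(x,y,z): return ray("top",310+(x+.5)/4.1-.5,130+(y+.5)/4.1-.5,z)
E
python3 - <<'E'
from h import *
b=[(120,65),(120,-65),(-50,65),(-50,-65)]
w=np.array([crop(*p,36)[:2] for p in[(305,82),(553,145),(222,383),(481,448)]])
b=np.array(b,float);bc=b.mean(0);wc=w.mean(0)
U,S,V=np.linalg.svd((b-bc).T@(w-wc));R=(V.T@U.T)
o=wc-R@bc;th=np.arctan2(R[1,0],R[0,0]);print("board",o.round(1),"yaw",np.degrees(th),"res",(w-(b@R.T+o)).round(1).tolist())
print("W",w.round(0).tolist())
for n,x,y,z in[("barA1",308,250,40),("barA2",368,318,40),("barB1",375,380,41),("barB2",465,402,41),("nozbase",425,285,41),("noztip",483,250,41),("cream",483,48,36),("green",135,328,30),("blk",92,463,26),("trackedge",545,150,10),("block_c",35,430,26)]:
    p=crop(x,y,z)[:2]; print(n,p.round(0),(R.T@(p-o)).round(0))
E
```

```text
board [ 532.8 -225.3] yaw -16.438821203081094 res [[-0.6, 2.7], [-2.1, -2.8], [1.6, 4.7], [1.1, -4.6]]
W [[666.0, -194.0], [627.0, -324.0], [505.0, -144.0], [468.0, -278.0]]
barA1 [ 574. -192.] [30. 44.]
barA2 [ 537. -222.] [3. 5.]
barB1 [ 504. -224.] [-28.  -7.]
barB2 [ 492. -270.] [-27. -54.]
nozbase [ 554. -252.] [ 28. -20.]
noztip [ 571. -283.] [ 53. -45.]
cream [ 681. -290.] [161. -20.]
green [536. -99.] [-33. 122.]
blk [464. -74.] [-108.  126.]
trackedge [ 630. -327.] [122. -70.]
block_c [483. -44.] [-99. 160.]
```

Call:
servo_tool(
  deltas=[
    [[0,0,0,0,0,7.07,0],[0,0,0,0,0,7.07,0],[0,0,0,0,0,7.07,0],[0,0,0,0,0,7.07,0],[0,0,0,0,0,7.07,0],[0,0,0,0,0,7.07,0],[0.011,-0.032,0,0,0,0,0],[0.011,-0.032,0,0,0,0,0],[0.011,-0.032,0,0,0,0,0],[0.011,-0.032,0,0,0,0,0],[0.011,-0.032,0,0,0,0,0],[0.011,-0.032,0,0,0,0,0],[0.011,-0.032,0,0,0,0,0],[0.011,-0.032,0,0,0,0,0],[0.011,-0.032,0,0,0,0,0],[0.011,-0.032,0,0,0,0,0],[0.011,-0.032,0,0,0,0,0],[0.011,-0.032,0,0,0,0,0],[0,0,0.04,0,0,0,0],[0,0,0.04,0,0,0,0]],
  ],
)

```text
t: 1.77
tcp_pos: [523.2, -252.5, 153.8]
tool_rot: [0.99, -0.141, 0.004, 0.001]
wrist_force: [-0.5, -0.5, -0.7]
finger_gap: 0.001
grasp_force: 0.0
```

Call:
servo_tool(
  deltas=[
    [[0,0,0.03,0,0,0,0],[0,0,0.03,0,0,0,0],[0,0,0.03,0,0,0,0],[0,0,0,0,0,0,0],[0,0,0,0,0,0,0]],
  ],
)

```text
t: 2.18
tcp_pos: [518.5, -252.2, 59.2]
tool_rot: [0.99, -0.143, -0.002, -0.001]
wrist_force: [-0.1, 0.0, 1.2]
finger_gap: 0.0
grasp_force: 0.0
```

```bash
cat >> h.py <<'E'
import cv2
from cell import readout
O=np.array([532.8,-225.3]);a=np.radians(-16.44);RB=np.array([[np.cos(a),-np.sin(a)],[np.sin(a),np.cos(a)]])
def tb(p): return (RB.T@(np.array(p)[:2]-O)).round(1)
def look(name):
    s=readout.state();print(s["t"],s["tcp_pos"].round(1),"board",tb(s["tcp_pos"]))
    f=viewer.grab_frame("scene")[:,:,::-1][110:240,290:460]; g=viewer.grab_frame("top")[:,:,::-1][130:275,340:460]
    f=cv2.resize(f,None,fx=2.4,fy=2.4,interpolation=2);g=cv2.resize(g,(int(120*3),int(145*3)),interpolation=2)
    f=cv2.copyMakeBorder(f,0,435-f.shape[0],0,0,0)
    cv2.imwrite(f"pics/{name}.png",np.hstack([f,g]))
E
python3 -c "
from h import *
look('p1')"
```

```text
2.1833 [ 518.5 -252.2   59.2] board [ -6.2 -29.8]
```

View pics/p1.png

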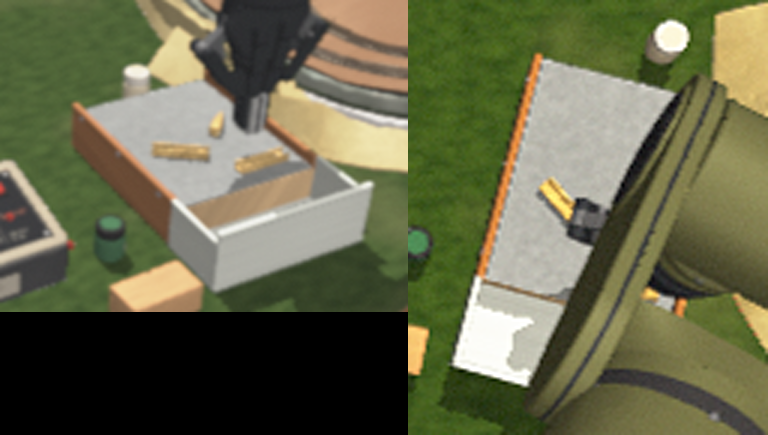

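The fingers hover behind bar B, at scene-crop (250,125), clear of bar A and the nozzle. I'll back off 5 mm, lower and push.

Call:
servo_tool(
  deltas=[
    [[0.005,0,0,0,0,0,0],[0,0,0.01,0,0,0,0],[0,0,0.01,0,0,0,0],[0,0,0,0,0,0,0],[0,0,0,0,0,0,0]],
  ],
)

```text
t: 2.7
tcp_pos: [524.1, -254.1, 40.2]
tool_rot: [0.99, -0.143, -0.001, -0.0]
wrist_force: [0.4, -0.3, 0.3]
finger_gap: 0.0
grasp_force: 0.0
```

Call:
servo_tool(
  deltas=[
    [[-0.005,0,0,0,0,0,0],[-0.005,0,0,0,0,0,0],[-0.005,0,0,0,0,0,0],[-0.005,0,0,0,0,0,0],[-0.005,0,0,0,0,0,0],[-0.005,0,0,0,0,0,0],[-0.005,0,0,0,0,0,0],[-0.005,0,0,0,0,0,0],[-0.005,0,0,0,0,0,0],[-0.005,0,0,0,0,0,0],[-0.005,0,0,0,0,0,0],[0,0,0,0,0,0,0],[0,0,0,0,0,0,0]],
  ],
)

```text
t: 3.78
tcp_pos: [471.7, -238.9, 41.1]
tool_rot: [0.99, -0.143, -0.0, -0.0]
wrist_force: [-0.2, -0.0, -0.9]
finger_gap: -0.001
grasp_force: 0.0
```

```bash
python3 -c "
from h import *
look('p2')"
```

```text
3.7833 [ 471.7 -238.9   41.1] board [-54.8 -30.3]
```

View pics/p2.png

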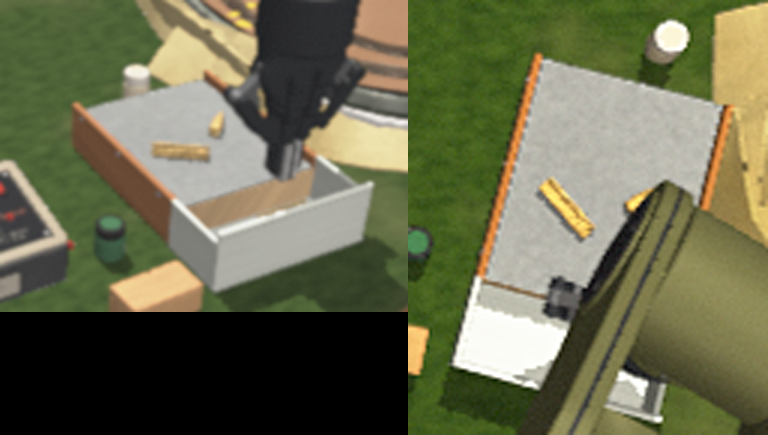

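Bar B has dropped off the deck. Bar A and the nozzle have not moved. Next I'll go behind the nozzle.

Call:
servo_tool(
  deltas=[
    [[0,0,-0.02,0,0,0,0],[0,0,-0.005,0,0,0,0],[0.02,0,0,0,0,0,0],[0.02,0,0,0,0,0,0],[0.02,0,0,0,0,0,0],[0.02,0,0,0,0,0,0],[0.02,0,0,0,0,0,0],[0.02,0,0,0,0,0,0],[0,0,0,0,0,0,0],[0,0,0,0,0,0,0],[0,0,0.014,0,0,0,0],[0,0,0.014,0,0,0,0],[0,0,0,0,0,0,0],[0,0,0,0,0,0,0]],
  ],
)

```text
t: 5.05
tcp_pos: [585.6, -272.3, 36.3]
tool_rot: [0.99, -0.143, -0.001, -0.001]
wrist_force: [0.2, -0.1, 0.1]
finger_gap: 0.001
grasp_force: 0.0
```

Call:
servo_tool(
  deltas=[
    [[-0.006,0,0,0,0,0,0],[-0.006,0,0,0,0,0,0],[-0.006,0,0,0,0,0,0],[-0.006,0,0,0,0,0,0],[-0.006,0,0,0,0,0,0],[-0.006,0,0,0,0,0,0],[-0.006,0,0,0,0,0,0],[-0.006,0,0,0,0,0,0],[-0.006,0,0,0,0,0,0],[-0.006,0,0,0,0,0,0],[0,0,0,0,0,0,0],[0,0,0,0,0,0,0]],
  ],
)

```text
t: 6.05
tcp_pos: [529.4, -256.0, 38.4]
tool_rot: [0.99, -0.143, 0.0, -0.0]
wrist_force: [0.4, -0.2, 0.8]
finger_gap: 0.003
grasp_force: 0.0
```

```bash
python3 -c "
from h import *
look('p3')"
```

```text
6.05 [ 529.4 -256.    38.4] board [  5.4 -30.4]
```

View pics/p3.png

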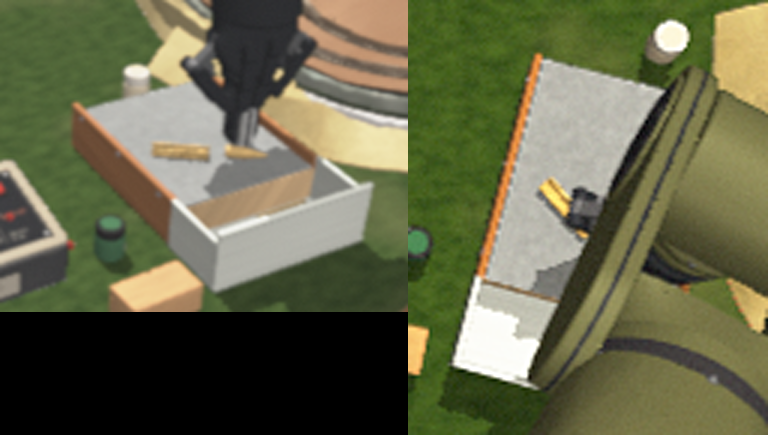

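The nozzle lies ahead of the fingers at scene-crop (245,153), with bar A untouched beside it at (180,152). I'll keep pushing.

Call:
servo_tool(
  deltas=[
    [[-0.006,0,0,0,0,0,0],[-0.006,0,0,0,0,0,0],[-0.006,0,0,0,0,0,0],[-0.006,0,0,0,0,0,0],[-0.006,0,0,0,0,0,0],[-0.006,0,0,0,0,0,0],[-0.006,0,0,0,0,0,0],[-0.006,0,0,0,0,0,0],[-0.006,0,0,0,0,0,0],[-0.006,0,0,0,0,0,0],[0,0,0,0,0,0,0],[0,0,0,0,0,0,0]],
  ],
)

```text
t: 7.15
tcp_pos: [471.8, -239.0, 38.3]
tool_rot: [0.99, -0.143, 0.0, 0.0]
wrist_force: [-0.1, -0.3, 0.1]
finger_gap: -0.003
grasp_force: 0.0
```

```bash
python3 -c "
from h import *
look('p4')"
```

```text
7.15 [ 471.8 -239.    38.3] board [-54.6 -30.4]
```

View pics/p4.png

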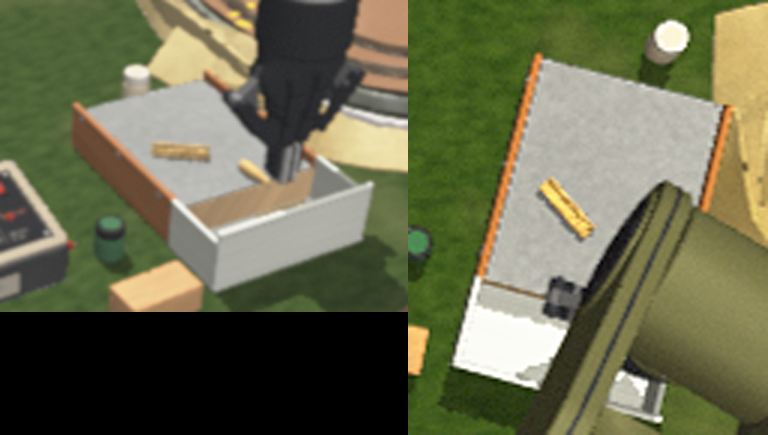

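The nozzle has slipped past the +y side of the fingers, at scene-crop (240,163) to (270,180). I'll locate it.

```bash
python3 -c "
from h import *
for x,y in[(240,163),(270,181),(285,180),(155,152),(208,153)]: print(tb(ray('scene',290+x/2.4,110+y/2.4,41)))"
```

```text
[-24.1 -11.6]
[-57.2 -18.1]
[-61.6 -30.1]
[22.5 43.7]
[0.9 4. ]
```

Call:
servo_tool(
  deltas=[
    [[0,0.006,0,0,0,0,0],[0,0,-0.014,0,0,0,0],[0,0,-0.014,0,0,0,0],[0.017,0,0,0,0,0,0],[0.017,0,0,0,0,0,0],[0.017,0,0,0,0,0,0],[0,-0.0175,0,0,0,0,0],[0,0,0,0,0,0,0],[0,0,0,0,0,0,0],[0,0,0.014,0,0,0,0],[0,0,0.014,0,0,0,0],[0,0,0,0,0,0,0],[0,0,0,0,0,0,0]],
  ],
)

```text
t: 8.33
tcp_pos: [523.6, -242.7, 38.0]
tool_rot: [0.99, -0.143, -0.001, -0.0]
wrist_force: [0.8, 0.0, -0.0]
finger_gap: -0.001
grasp_force: 0.0
```

```bash
python3 -c "
from h import *
look('p5')"
```

```text
8.3333 [ 523.6 -242.7   38. ] board [ -3.9 -19.3]
```

View pics/p5.png

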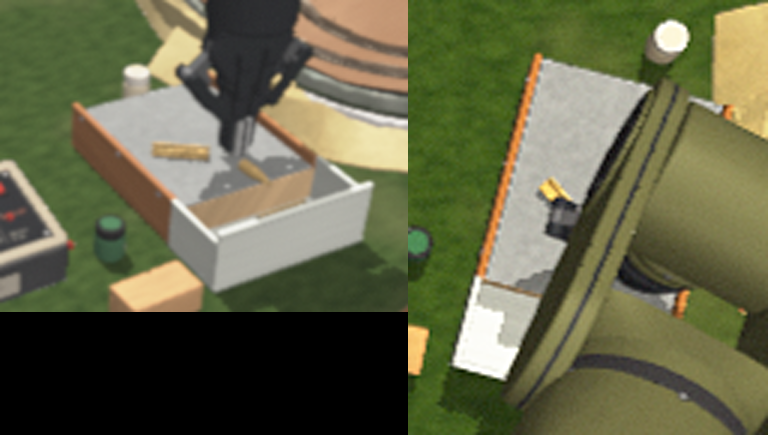

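The fingers stand behind the blunt end of the nozzle at scene-crop (243,163), clear of bar A. I'll push, shifting slightly toward +y.

Call:
servo_tool(
  deltas=[
    [[-0.005,0,0,0,0,0,0],[-0.005,-0.001,0,0,0,0,0],[-0.005,-0.002,0,0,0,0,0],[-0.005,-0.002,0,0,0,0,0],[-0.005,0,0,0,0,0,0],[-0.005,0,0,0,0,0,0],[-0.005,0,0,0,0,0,0],[-0.005,0,0,0,0,0,0],[-0.005,0,0,0,0,0,0],[-0.005,0,0,0,0,0,0],[-0.004,0,0,0,0,0,0],[0,0,0,0,0,0,0],[0,0,0,0,0,0,0]],
  ],
)

```text
t: 9.52
tcp_pos: [473.8, -222.4, 38.4]
tool_rot: [0.99, -0.143, 0.0, 0.0]
wrist_force: [-0.1, -0.3, -0.2]
finger_gap: 0.002
grasp_force: 0.0
```

```bash
python3 -c "
from h import *
look('p6')"
```

```text
9.5167 [ 473.8 -222.4   38.4] board [-57.4 -13.9]
```

View pics/p6.png

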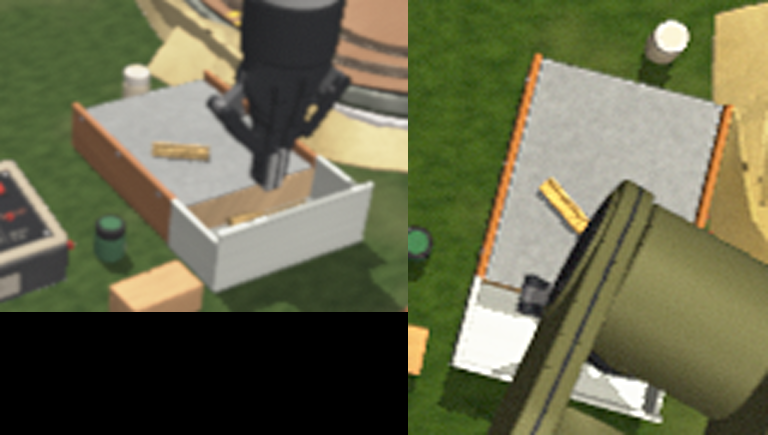

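The nozzle has dropped into the trough, where brass shows at scene-crop (243,218). One view is left, so I'll check bar A numerically. Now going behind bar A.

Call:
servo_tool(
  deltas=[
    [[0,0,-0.014,0,0,0,0],[0,0,-0.014,0,0,0,0],[0.02,-0.006,0,0,0,0,0],[0.02,-0.006,0,0,0,0,0],[0.02,-0.006,0,0,0,0,0],[0.02,-0.006,0,0,0,0,0],[0.02,-0.006,0,0,0,0,0],[0.01,-0.006,0,0,0,0,0],[0,0,0,0,0,0,0],[0,0,0,0,0,0,0],[0,0,0.014,0,0,0,0],[0,0,0.014,0,0,0,0],[0,0,0,0,0,0,0],[0,0,0,0,0,0,0]],
  ],
)

```text
t: 10.78
tcp_pos: [587.9, -218.6, 36.3]
tool_rot: [0.99, -0.143, -0.001, -0.0]
wrist_force: [-0.8, 1.0, -0.3]
finger_gap: -0.003
grasp_force: 0.0
```

Call:
servo_tool(
  deltas=[
    [[-0.006,0,0,0,0,0,0],[-0.006,0,0,0,0,0,0],[-0.006,0,0,0,0,0,0],[-0.006,0,0,0,0,0,0],[-0.006,0,0,0,0,0,0],[-0.006,0,0,0,0,0,0],[-0.006,0,0,0,0,0,0],[-0.006,0,0,0,0,0,0],[0,0,0,0,0,0,0],[0,0,0,0,0,0,0]],
  ],
)

```text
t: 11.62
tcp_pos: [543.3, -205.3, 38.4]
tool_rot: [0.99, -0.143, 0.0, 0.0]
wrist_force: [-0.3, 0.1, -0.1]
finger_gap: -0.001
grasp_force: 0.0
```

```bash
cat >> h.py <<'E'
def brass(n="scene",img=None):
    f=viewer.grab_frame(n) if img is None else img
    s=readout.state();print(round(s["t"],2),"tcp",tb(s["tcp_pos"]),s["tcp_pos"][2].round(1))
    h=cv2.cvtColor(f,cv2.COLOR_RGB2HSV); m=cv2.inRange(h,(15,95,90),(30,255,255))
    # keep only pixels whose deck-height projection lies on deck/trough
    k,l,st,_=cv2.connectedComponentsWithStats(m)
    for i in range(1,k):
        if st[i,4]<8: continue
        v,u=np.where(l==i); q=np.array([tb(ray(n,a,b,41)) for a,b in zip(u,v)])
        c=q.mean(0)
        if -120<c[0]<118 and abs(c[1])<66:
            (ct,wh,an)=cv2.minAreaRect(q.astype(np.float32)); print("n",st[i,4],"c",np.round(ct,0),"box",np.round(cv2.boxPoints((ct,wh,an)),0).tolist())
E
python3 -c "
from h import *
brass()"
```

```text
11.67 tcp [ 4.7 22.1] 38.5
n 103 c [-14.  23.] box [[-22.0, 46.0], [-22.0, -1.0], [-5.0, -0.0], [-6.0, 46.0]]
n 54 c [-86.  29.] box [[-91.0, 45.0], [-91.0, 13.0], [-81.0, 13.0], [-81.0, 45.0]]Traceback (most recent call last):
  File "<string>", line 3, in <module>
    brass()
    ~~~~~^^
  File "h.py", line 26, in brass
    v,u=np.where(l==i); q=np.array([tb(ray(n,a,b,41)) for a,b in zip(u,v)])
                                       ~~~^^^^^^^^^^
  File "h.py", line 4, in ray
    c=viewer.calibration(n);R=np.array(c["R"]);t=np.array(c["t"])
ValueError: time passes only in moves, steps and waits
```

Bar A is now flush with the fingers and centred at y = 23. I'll finish the sweep, lift and retreat.

Call:
servo_tool(
  deltas=[
    [[-0.006,0,0,0,0,0,0],[-0.006,0,0,0,0,0,0],[-0.006,0,0,0,0,0,0],[-0.006,0,0,0,0,0,0],[-0.006,0,0,0,0,0,0],[-0.006,0,0,0,0,0,0],[-0.006,0,0,0,0,0,0],[-0.006,0,0,0,0,0,0],[-0.006,0,0,0,0,0,0],[-0.006,0,0,0,0,0,0],[0,0,0,0,0,0,0],[0,0,0,0,0,0,0],[0,0,-0.03,0,0,0,0],[0,0,-0.04,0,0,0,0],[0,0,-0.04,0,0,0,0],[0,0,-0.04,0,0,0,0],[0,0,-0.04,0,0,0,0]],
  ],
)

```text
t: 13.08
tcp_pos: [486.0, -188.3, 230.4]
tool_rot: [0.99, -0.143, 0.0, 0.0]
wrist_force: [0.9, -0.5, 0.8]
finger_gap: 0.001
grasp_force: 0.0
```

Call:
servo_tool(
  deltas=[
    [[0,0.035,0,0,0,0,0],[0,0.035,0,0,0,0,0],[0,0.035,0,0,0,0,0],[0,0.035,0,0,0,0,0],[0,0.035,0,0,0,0,0],[0,0.035,0,0,0,0,0],[0,0.035,0,0,0,0,0],[0,0.035,0,0,0,0,0],[0,0.035,0,0,0,0,0],[0,0.035,0,0,0,0,0],[0,0,0,0,0,0,0],[0,0,0,0,0,0,0]],
  ],
)

```text
t: 14.08
tcp_pos: [386.3, -525.7, 227.8]
tool_rot: [0.99, -0.144, -0.0, -0.0]
wrist_force: [0.0, -1.2, -0.4]
finger_gap: 0.002
grasp_force: 0.0
```

```bash
python3 -c "
from h import *
look('p7')"
```

```text
14.0833 [ 386.3 -525.7  227.8] board [ -55.5 -329.6]
```

View pics/p7.png

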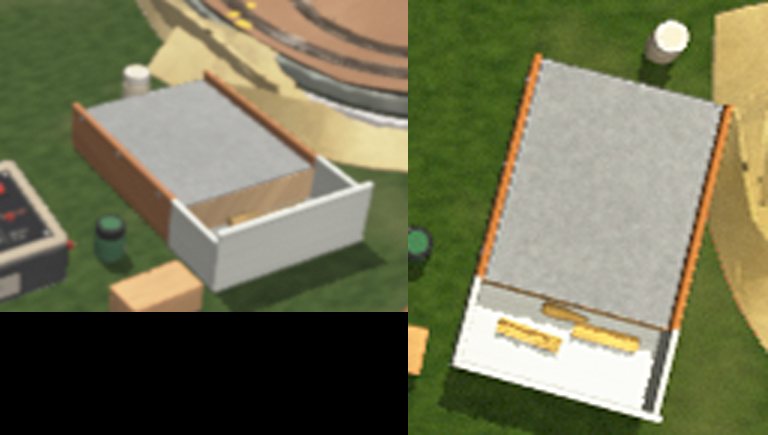

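All three parts appear to be in the trough, at top-crop (528,337), (605,339) and (563,312), and the deck is clear. The pots and block look unmoved. I'll check the nozzle's margin before handing in.

```bash
python3 -c "
from h import *
for nm,x,y in [('noz',563,313),('b1',528,337),('b2',605,339),('nend1',542,307),('nend2',587,319)]:
    print(nm,[tb(ray('top',340+(x-408)/3,130+y/3,z)).tolist() for z in (9,25)])
for x,y in [(230,218),(256,216)]: print('scene',[tb(ray('scene',290+x/2.4,110+y/2.4,z)).tolist() for z in (9,15,25)])"
```

```text
noz [[-56.3, 2.4], [-57.2, 4.5]]
b1 [[-80.2, 23.0], [-80.7, 24.7]]
b2 [[-66.9, -32.0], [-67.6, -29.3]]
nend1 [[-56.1, 18.4], [-57.0, 20.3]]
nend2 [[-56.0, -15.7], [-56.9, -13.3]]
scene [[-50.5, 13.1], [-56.9, 18.4], [-67.6, 27.2]]
scene [[-58.0, -8.0], [-64.4, -2.5], [-74.9, 6.6]]
```

```bash
python3 -c "
from cell import bot
print(bot.sign_off())"
```

```text
the job is handed in; nothing more can be done
None
```

I swept both bars and the nozzle into the trough by pushing only, and the last picture shows the deck clear and the pots and block where they stood; I handed the job in at about 14 s, but the hand-in returned no verdict.

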